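Right the fallen specimen holder and close up the row

ROBOT

A 6-joint arm with a two-finger parallel gripper is mounted at the origin on the work surface. World frame = base frame: x ahead of the robot, y to its left, z up, the work surface at z = 0. Lengths are in m, angles in rad, forces in N, time in s.
With the tool pointing down it reaches from about 0.35 to 0.85 m from the base axis. Payload 8.1 kg.
Tool frame: the origin (TCP) lies between the finger pads; the fingertips stand 11 mm ahead of it and the grasp point (between the pads) lies 8 mm behind it (robot.tips_ahead is the distance from the TCP to the fingertips, in m); z points along the fingers, y is the line along which they close (so a half turn about z gives the same grasp; the last joint's range is limited). The gripper opens to 93 mm and grips with 3 to 60 N. Pads are 15 mm wide; open, the fingers measure 128 mm over their backs; the gripper's body (75 mm by 188 mm) begins 65 mm behind the grasp point.
Start: joints at [1.258, 0.13, 1.488, -0, 1.523, -0.085], TCP at [0.135, 0.585, 0.23] pointing down, gripper open.
Joint ranges: [-2.96, 2.96], [-0.89, 2.26], [0.02, 2.5], [-1.34, 4.48], [0, 2.73], [-2.66, 2.66]. Speed limits (rad/s): [2.39, 2.39, 2.79, 3.14, 3.14, 3.14].

INTERFACE

Orientations are given as a rotation vector (axis times angle).
In Python, from plant import robot gives the robot as it stands. The module is installed in compiled form; this text tells all that it offers.
- The arm moves only by the tool move_arm, never from a script. Its argument "deltas" is one flat list of numbers, 7 for each row, row after row: the shift along the tool's x, y, z in m, then the turn, a rotation vector about the tool's x, y, z in rad, then the opening, from 0 (shut) to 1 (fully open). A call has 1 to 12 rows; each row is the pose to reach, as a shift and turn from the pose commanded when the call began, along the tool's axes at that moment; what a row does not reach only later rows make up. A row lasts 1/8 s, in which the tool goes at most 62.5 mm and 10.7 degrees, less where a joint would pass 70% of its speed; a pose out of reach is approached as far as the arm can. A call with a gripper value outside its range is refused whole. The fingers move at their own pace and stop on an object; "squeeze" is the grip in N (left out, the last holds). Time passes only in rows, so rows that repeat a pose let the fingers close. It gives the time, the measured TCP pose, the force, the opening and the grip force at its end, in the units of the state.
- robot.read_state(): the state, without advancing time (a new reading comes with each control period).
- robot.read_camera(name): name is "scene" or "top" or "wrist"; returns (picture, depth): 480x640x3 uint8, red, green, blue; 480x640 float32, m along the optical axis (not along the pixel's ray), 0 where there is no reading.
- robot.camera_model(name): a dict with "K" (3x3 intrinsics, pixels), "k1" (the pictures are not rectified: a ray, as slopes to the right and down, at radius r is drawn at 1 + k1 r^2 times it, then the intrinsics apply), "R" (3x3) and "t" (3): a world point X has camera coordinates R X + t; the wrist camera has in their place "tool_from_camera" (4x4, takes a point from camera to tool coordinates, whose origin is the TCP and whose axes are the flange's). Camera axes: x right, y down, z forward; pixel columns grow to the right and rows downward; lengths in m; the calibration is good to about 2 mm. A picture is of the moment at which its call begins: read the wrist's pose just before it. camera_model takes no time and is no camera call.
- robot.close_job(): hands the job in; it is judged then, once.
Trained networks look in the newest picture that a camera, given by its name, has taken for a name from the list of things; names that differ only in an ending like _2 or _b are one class to them, and where a whole thing is asked for, a point or a joint stands for the part that bears it (a point fixed in the world has none). Each returns a list of dicts, best first, with "confidence" (0 to 1); they miss things now and then, are a little off and sometimes report something else, mostly with a low value. They report only what shows in the picture. A call takes as long as a camera call. They do not tell look-alikes from the thing itself.
- robot.recognise(camera, label): "uv" ([column, row] in pixels, amid what is visible of it).
The state is a dict: "t": time; "q": joint angles; "dq": joint speeds; "joint_torque": joint torques, N m; "tool_pos": TCP position; "orientation": TCP orientation; "force": force on the tool from outside, world axes, zero at the start; "wrist_torque": the same for the moment, N m; "opening": finger opening in m; "gripper_force": force on a finger pad.
Only numpy, scipy, OpenCV 4.12 (cv2) and the standard library are available. Lean on these libraries where they do the work, as an engineer would, in place of code of your own. Each camera call takes 0.05 s, during which the arm holds its last target. There are 200 camera calls.

TASK

One of the four specimen holders in the microscope's transfer lane has tipped over. Stand it upright in the lane on its foot, then slide the lane's follower block along and press it against the row until all four holders are closed up, with no gaps, against the fixed end stop. Do not knock over the standing holders, and leave the wooden box, the jar and the screwdriver where they are.

Things in the scene. Friction and masses are not known exactly. Their poses are not given: they have to be found in the camera images.
- lane: Fixed aluminium channel, roughly left-right on the bench. Origin: under its middle, on the bench; y runs along it, x across, z up. Floor 6 mm up; 62 mm wide inside, between curbs 8 mm thick, 12 mm above the floor; from y = -250 to +280 mm. A dark steel end stop (inner face at y = -235 mm, 30 mm high) closes the -y end; the +y end is open.
- follower: Grey block sliding in the lane (no lift), 58 mm across, 26 mm along, 34 mm high, with a 12 mm pin and a black knob (18 mm wide, 54-62 mm up) on top. Starts near the +y end, slides to -y with light friction. Origin: lower middle of its pressing (-y) face, on the lane floor; back face 26 mm further +y. Axes as the lane's. Row closed: origin at lane y = -35 mm.
- fallen: Specimen holder, 0.25 kg: 50 mm square foot plate 12 mm thick, round steel post 14 mm wide, topped by a black round chuck 20 mm in diameter (64 to 84 mm up) and a brass tip to 86 mm. Starts lying along the lane between standing holders, its foot towards the end stop (-y), a foot edge and the chuck's rim on the lane floor. Origin: centre of the foot's underside; z runs up the post.
- holder_disc: Specimen holder, 0.25 kg: 50 mm square foot plate 12 mm thick, round steel post 14 mm wide, topped by a flat disc 32 mm in diameter; 66 mm high. Starts standing in the lane. Origin: centre of the foot's underside; z runs up the post.
- holder_fork: Specimen holder, 0.25 kg: 50 mm square foot plate 12 mm thick, round steel post 14 mm wide, topped by a dark two-pronged fork 24 mm wide; 81 mm high. Starts standing in the lane. Origin: centre of the foot's underside; z runs up the post.
- holder_cone: Specimen holder, 0.25 kg: 50 mm square foot plate 12 mm thick, round steel post 14 mm wide, topped by a brass cone 22 mm in diameter; 78 mm high. Starts standing in the lane. Origin: centre of the foot's underside; z runs up the post.
- wood_box: Closed wooden box, 90 x 150 x 64 mm, beyond the lane. To be left alone. Origin: centre of its underside.
- jar: Small clear jar with a black cap, 48 mm in diameter, 55 mm high, beyond the lane. To be left alone. Origin: centre of its underside.
- driver: Screwdriver 160 mm long lying between the robot and the lane. To be left alone. Origin: about its middle, on the bench.
Mind the look-alikes: they are no part of the job. What is shaped like the holder_fork but orange or purple is not meant.

How it is judged:
On the way, in this order (a step that is already met when the one before it is completed fails the run):
1. the fallen holder stands upright and still in the lane (angle between fallen's own z axis and vertical below 0.08 rad and x of fallen in the frame of lane between -0.012 and 0.012 m and z of fallen in the frame of lane between 0.001 and 0.011 m and linear speed of fallen below 0.02 m/s), for 0.2 s.
2. the follower presses on a holder (over 1 N) with the row closed up (y of follower in the frame of lane below -0.027 m and (contact force between follower and fallen above 1 N or contact force between follower and holder_disc above 1 N or contact force between follower and holder_fork above 1 N or contact force between follower and holder_cone above 1 N)), for 0.04 s.
At the end, for the whole second after the job is handed in: All four holders stand between the end stop and the follower, upright (within 4.5 degrees) and still on the lane floor between the curbs, and the follower has closed the row against the end stop: less than 8 mm of gaps in all (its face at lane y below -27 mm) (all of step 1 and angle between each of holder_disc, holder_fork, holder_cone's own z axis and vertical below 0.08 rad and x of holder_disc in the frame of lane between -0.012 and 0.012 m and z of holder_disc in the frame of lane between 0.001 and 0.011 m and x of holder_fork in the frame of lane between -0.012 and 0.012 m and z of holder_fork in the frame of lane between 0.001 and 0.011 m and x of holder_cone in the frame of lane between -0.012 and 0.012 m and z of holder_cone in the frame of lane between 0.001 and 0.011 m and y of each of fallen, holder_disc, holder_fork, holder_cone in the frame of lane above -0.235 m and y of each of fallen, holder_disc, holder_fork, holder_cone in the frame of follower below -0.015 m and y of follower in the frame of lane below -0.027 m and linear speed of each of holder_disc, holder_fork, holder_cone below 0.02 m/s); the robot touches nothing.
It fails at once if a standing holder is knocked over (tilts more than 30 degrees) (angle between any of holder_disc, holder_fork, holder_cone's own z axis and vertical above 0.52 rad).
It fails at once if the box, the jar or the screwdriver is moved more than 30 mm (distance of any of wood_box, jar, driver from where it was at the start of the episode above 0.03 m).
It also fails if it takes over 54 s, if anything falls off the work surface, if the arm or the gripper's body presses on something with over 40 N, if the wrist force passes 120 N, or if a joint passes its speed limit or range.

## Working session

There is one attempt and no reset: what is moved stays moved. The work goes in short steps, Python scripts to look and compute and a tool call to move; the robot and the scene stay as the last step left them, time stands still between calls to the robot, and variables do not carry over. Pictures are saved under pics/ and viewed, at most 10 in all, crops included, and the job is handed in when it is done.

Besides the shell and the picture viewer there is one more tool, called as name(argument=value, ...) on one line, values as JSON. move_arm: Moves the arm, as the interface text tells. Its arguments: {"type":"object","properties":{"deltas":{"type":"array","items":{"type":"number"}},"squeeze":{"type":"number"}},"required":["deltas"]}

```bash
mkdir -p pics; cat > h.py <<'E'
import numpy as np, cv2
from plant import robot
from scipy.spatial.transform import Rotation as Rn
def und(m,u,v):
    K=np.array(m["K"]);a=(u-K[0,2])/K[0,0];b=(v-K[1,2])/K[1,1];a0,b0=a,b
    for _ in range(15):
        s=1+m["k1"]*(a*a+b*b);a,b=a0/s,b0/s
    return a,b
def Rt(name,st=None):
    m=robot.camera_model(name)
    if name=="wrist":
        T=np.eye(4);T[:3,:3]=Rn.from_rotvec(st["orientation"]).as_matrix();T[:3,3]=st["tool_pos"]
        return m,T@np.array(m["tool_from_camera"])
    T=np.eye(4);R=np.array(m["R"]);T[:3,:3]=R.T;T[:3,3]=-R.T@np.array(m["t"]);return m,T
def world(name,u,v,d,st=None):
    m,T=Rt(name,st);u=np.asarray(u,float);v=np.asarray(v,float);a,b=und(m,u,v)
    return np.stack([a*d,b*d,d+0*a],-1)@T[:3,:3].T+T[:3,3]
def cloud(name,st=None):
    im,d=robot.read_camera(name);v,u=np.mgrid[:480,:640]
    return im,d,world(name,u,v,d,st)
def save(im,n): cv2.imwrite("pics/"+n,cv2.cvtColor(im,cv2.COLOR_RGB2BGR))
E
python3 - <<'E'
from h import *
for c in ["top","scene"]:
    im,d,P=cloud(c);save(im,c+"0.png");np.savez(c+"0.npz",im=im,d=d,P=P)
    m,T=Rt(c);print(c,T.round(3).tolist())
    for l in ["lane","follower","fallen","holder_disc","holder_fork","holder_cone","wood_box","jar","driver"]:
        for r in robot.recognise(c,l)[:3]:
            u,v=r["uv"];print(l,round(r["confidence"],2),np.round(r["uv"]),P[int(v),int(u)].round(3))
print(robot.read_state()["t"],robot.tips_ahead)
E
```

```text
top [[-0.017, -0.989, 0.146, 0.442], [-1.0, 0.014, -0.023, -0.018], [0.021, -0.146, -0.989, 0.833], [0.0, 0.0, 0.0, 1.0]]
lane 0.78 [295. 256.] [0.556 0.009 0.005]
follower 0.69 [159. 262.] [0.544 0.217 0.044]
fallen 0.62 [342. 253.] [ 0.554 -0.067  0.035]
holder_disc 0.76 [254. 258.] [0.543 0.066 0.072]
holder_fork 0.87 [435. 248.] [ 0.557 -0.206  0.066]
holder_fork 0.83 [506. 253.] [ 0.552 -0.331  0.028]
holder_fork 0.68 [439. 182.] [ 0.669 -0.226  0.034]
holder_cone 0.87 [218. 264.] [0.541 0.127 0.028]
wood_box 0.9 [191. 122.] [0.762 0.169 0.063]
wood_box 0.43 [259. 380.] [0.363 0.065 0.023]
jar 0.62 [358. 138.] [ 0.735 -0.093  0.054]
driver 0.61 [260. 379.] [0.363 0.064 0.027]
scene [[0.751, 0.582, -0.312, 0.914], [0.66, -0.654, 0.368, -0.429], [0.01, -0.483, -0.876, 0.986], [0.0, 0.0, 0.0, 1.0]]
lane 0.74 [316. 244.] [ 0.559 -0.04   0.028]
lane 0.46 [349. 207.] [0.554 0.065 0.034]
follower 0.61 [391. 159.] [0.546 0.21  0.042]
fallen 0.97 [304. 254.] [ 0.566 -0.078  0.055]
holder_disc 0.72 [346. 205.] [0.55  0.064 0.038]
holder_fork 0.86 [251. 306.] [ 0.574 -0.223  0.075]
holder_fork 0.83 [203. 358.] [ 0.56  -0.338  0.024]
holder_fork 0.82 [291. 359.] [ 0.679 -0.236  0.027]
holder_cone 0.84 [366. 189.] [0.552 0.125 0.03 ]
holder_cone 0.45 [390. 162.] [0.547 0.21  0.036]
wood_box 0.65 [471. 236.] [0.781 0.155 0.063]
jar 0.83 [370. 324.] [ 0.747 -0.105  0.054]
driver 0.74 [276. 164.] [0.364 0.051 0.021]
1.0 0.011
```

View pics/top0.png

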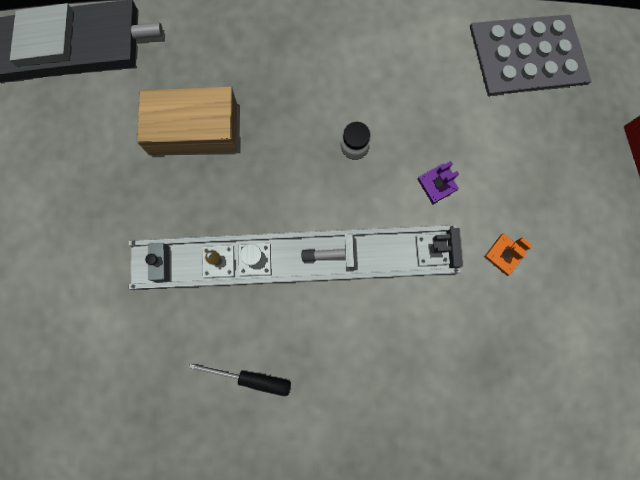

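View pics/scene0.png

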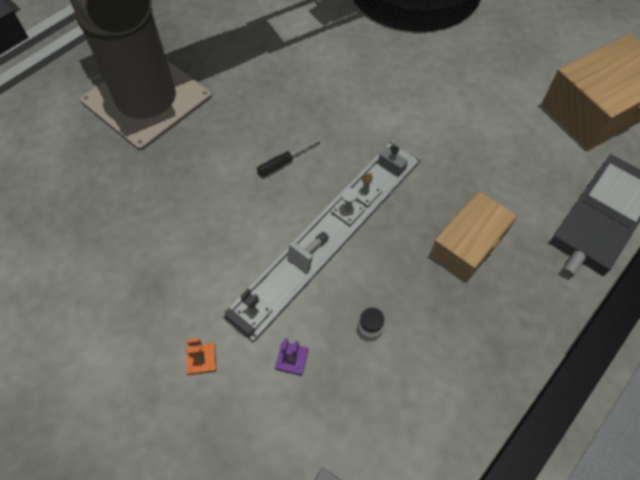

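The top view shows the lane, with the end stop at u≈455 on the right (world −y). Along it are:
- holder_fork at (435,248)
- the fallen holder, with its foot at u≈350 and chuck at u≈307
- the disc at (254,256)
- the cone at (215,258)
- the follower at (157,262)

There are three fork shapes: (435,248) is dark and in the lane, (506,253) is orange and (439,182) is purple. The dark one in the lane is the real one. Next I'll measure the lane axis and the fallen holder.

```bash
python3 - <<'E'
from h import *
res=[]
for c in ["top","scene"]:
    z=np.load(c+"0.npz");P=z["P"].reshape(-1,3);ok=(z["d"].ravel()>0)
    P=P[ok];Z=P[:,2]
    m=(P[:,0]>.48)&(P[:,0]<.63)&(P[:,1]>-.27)&(P[:,1]<.29)
    b=(P[:,0]>.42)&(P[:,0]<.47)&(abs(P[:,1])<.25);print(c,"bench z",np.median(Z[b]),Z[b].std())
    L=P[m&(Z>.010)&(Z<.03)]
    for lo in np.arange(-.24,.27,.06):   # curb outer edges
        s=L[(L[:,1]>lo)&(L[:,1]<lo+.04)]
        if len(s)>20: print(round(lo+.02,2),np.percentile(s[:,0],[1,99]).round(4),end=";")
    print()
    Q=P[m&(Z>.004)];print("y ext",np.percentile(Q[:,1],[.2,99.8]).round(4))
    for nm,a,bb in [("foot",-.13,-.07),("post",-.07,-.045),("post2",-.045,-.02),("chuck",-.03,.03)]:
        s=P[m&(P[:,1]>a)&(P[:,1]<bb)&(Z>.0235)&(abs(P[:,0]-.55)<.035)]
        if len(s): print(nm,len(s),np.median(s,0).round(4),np.percentile(s,2,0).round(4),np.percentile(s,98,0).round(4))
    s=P[m&(P[:,1]>.17)&(P[:,1]<.27)&(Z>.034)&(Z<.046)];print("foll top",np.percentile(s,2,0).round(4),np.percentile(s,98,0).round(4))
im=np.load("top0.npz")["im"][215:300,110:480];save(cv2.resize(im,None,fx=2.1,fy=2.1,interpolation=2),"crop.png")
E
```

```text
top bench z -0.0001863675079879501 0.0014428812099507244
-0.22 [0.5225 0.5987];-0.16 [0.5188 0.5974];-0.1 [0.5166 0.595 ];-0.04 [0.5146 0.5927];0.02 [0.5123 0.5903];0.08 [0.5111 0.588 ];0.14 [0.5094 0.5858];0.2 [0.5068 0.5845];0.26 [0.505  0.5823];
y ext [-0.2532  0.2731]
foot 366 [ 0.5535 -0.0778  0.0547] [ 0.5301 -0.0883  0.025 ] [ 0.5787 -0.0703  0.0587]
post 147 [ 0.5538 -0.0574  0.0321] [ 0.5477 -0.0697  0.0255] [ 0.5611 -0.0451  0.0359]
post2 138 [ 0.5539 -0.0325  0.0271] [ 0.5477 -0.0449  0.0241] [ 0.5607 -0.0201  0.0308]
chuck 146 [ 0.5529 -0.0177  0.0261] [ 0.5454 -0.0294  0.0239] [ 0.5611 -0.0044  0.0293]
foll top [0.5172 0.2089 0.0353] [0.5723 0.235  0.0431]
scene bench z -0.00018034673368094722 0.0019126613940698275
-0.22 [0.5233 0.6002];-0.16 [0.5196 0.5987];-0.1 [0.5174 0.5968];-0.04 [0.5158 0.5939];0.02 [0.5128 0.5921];0.08 [0.5122 0.5895];0.14 [0.5088 0.5877];0.2 [0.5073 0.5852];0.26 [0.5054 0.5836];
y ext [-0.2577  0.2706]
foot 397 [ 0.5581 -0.0844  0.0486] [ 0.532  -0.0908  0.025 ] [ 0.581  -0.0726  0.0589]
post 57 [ 0.5574 -0.0542  0.0308] [ 0.5487 -0.0631  0.0266] [ 0.5615 -0.0453  0.0356]
post2 74 [ 0.556  -0.0316  0.028 ] [ 0.5488 -0.0445  0.024 ] [ 0.5621 -0.0209  0.032 ]
chuck 74 [ 0.5557 -0.0186  0.0263] [ 0.5475 -0.0286  0.0236] [ 0.5631 -0.0071  0.0296]
foll top [0.5184 0.2063 0.0347] [0.5739 0.2328 0.0441]
```

View pics/crop.png

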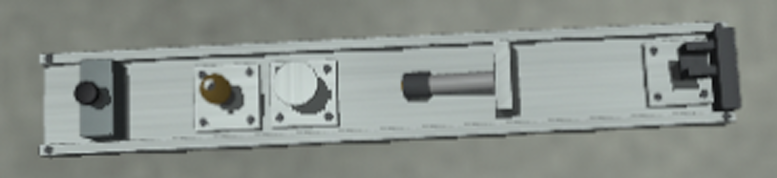

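Lane centreline is x ≈ 0.553 − 0.0355·y, so its yaw is ≈ 0.035. The crop confirms the dark fork is in the lane next to the stop. The fallen holder's post runs from y −0.07 to −0.02 at x ≈ 0.555. Now I'll work out the approach.

```bash
cat >> h.py <<'E'
def delta(pos,R):
    "tool-frame shift and rotvec from now to world pos, rotation R; call when at rest"
    s=robot.read_state();A=Rn.from_rotvec(s["orientation"])
    return A.inv().apply(np.array(pos)-s["tool_pos"]).round(4),(A.inv()*R).as_rotvec().round(4)
def down(yaw): # tool z down, tool y (closing) at angle: lane x direction, either sign
    c,s=np.cos(yaw),np.sin(yaw)
    ex=np.array([c,s,0]);ez=np.array([0,0,-1.])
    return [Rn.from_matrix(np.stack([np.cross(k*ex,ez),k*ex,ez],1)) for k in (1,-1)]
YAW=0.0355
E
python3 - <<'E'
from h import *
s=robot.read_state();print(s["t"],s["opening"],s["tool_pos"],Rn.from_rotvec(s["orientation"]).as_matrix().round(3).tolist(),s["force"])
for R in down(YAW): print(delta([.555,-.048,.17],R))
E
```

```text
1.0 0.09282066239965646 [0.13547504 0.58450712 0.22963461] [[-0.974, 0.226, -0.0], [0.226, 0.974, -0.0], [0.0, -0.0, -1.0]] [-0.41894482  0.24064979  0.41211832]
(array([-0.5515, -0.5214,  0.0596]), array([-0.    ,  0.    ,  1.3075]))
(array([-0.5515, -0.5214,  0.0596]), array([-0.    , -0.    , -1.8341]))
```

move_arm(deltas=[-0.276,-0.261,0.03,0,0,0.65,0.22,-0.276,-0.261,0.03,0,0,0.65,0.22,-0.276,-0.261,0.03,0,0,0.65,0.22,-0.276,-0.261,0.03,0,0,0.65,0.22,-0.276,-0.261,0.03,0,0,0.65,0.22,-0.276,-0.261,0.03,0,0,0.65,0.22,-0.5515,-0.5214,0.0596,0,0,1.3075,0.22,-0.5515,-0.5214,0.0596,0,0,1.3075,0.22,-0.5515,-0.5214,0.0596,0,0,1.3075,0.22,-0.5515,-0.5214,0.0596,0,0,1.3075,0.22,-0.5515,-0.5214,0.0596,0,0,1.3075,0.22,-0.5515,-0.5214,0.0596,0,0,1.3075,0.22])

```text
t: 2.5
tool_pos: [0.5498, -0.0406, 0.1711]
orientation: [2.182, 2.26, 0.001]
force: [0.4, 0.8, 0.5]
opening: 0.0204
gripper_force: 0.0
```

move_arm(deltas=[0,0,0,0,0,0,0.22,0,0,0,0,0,0,0.22])

```text
t: 2.75
tool_pos: [0.5484, -0.0384, 0.1706]
orientation: [-2.182, -2.259, 0.0]
force: [-0.9, -0.6, 0.1]
opening: 0.0205
gripper_force: 0.0
```

```bash
python3 - <<'E'
from h import *
s=robot.read_state();print(s["t"],s["opening"],s["tool_pos"],s["q"],s["force"]);print(Rn.from_rotvec(s["orientation"]).as_matrix().round(3).tolist())
im,d,P=cloud("wrist",s);save(im,"w1.png");np.savez("w1.npz",P=P,d=d)
M=(d>0)&(P[...,2]>.024)&(P[...,2]<.07)&(abs(P[...,0]-.555)<.032)&(P[...,1]<.01)&(P[...,1]>-.12)
Q=P[M]
for a in np.arange(-.095,.0,.01):
    t=Q[(Q[:,1]>a)&(Q[:,1]<a+.01)]
    if len(t)>5: print(round(a+.005,3),len(t),np.percentile(t[:,0],[2,50,98]).round(4),np.percentile(t[:,2],[50,98]).round(4))
print(delta([.555,-.048,.026],down(YAW)[0]))
E
```

```text
2.75 0.020546674416278703 [ 0.54840397 -0.03844746  0.17062533] [-1.63538101e-01  3.10715941e-02  1.70151418e+00  4.18099420e-04
  1.41001743e+00 -1.98270736e-01] [-0.88243614 -0.57369917  0.06942326]
[[-0.035, 0.999, -0.001], [0.999, 0.035, 0.001], [0.001, -0.001, -1.0]]
-0.08 717 [0.5338 0.5496 0.5762] [0.0554 0.0571]
-0.07 712 [0.5342 0.5549 0.5775] [0.045  0.0557]
-0.06 248 [0.5503 0.5564 0.563 ] [0.032  0.0349]
-0.05 255 [0.55   0.5565 0.5628] [0.0301 0.0323]
-0.04 260 [0.5497 0.5562 0.563 ] [0.0279 0.0307]
-0.03 205 [0.5507 0.556  0.5618] [0.0262 0.0284]
-0.02 279 [0.5483 0.5555 0.5635] [0.0265 0.0289]
-0.01 206 [0.5496 0.5557 0.5615] [0.0252 0.0273]
-0.0 7 [0.5517 0.5549 0.5577] [0.0248 0.026 ]
(array([-0.0105,  0.0063,  0.145 ]), array([-0.0002, -0.0005,  0.0004]))
```

View pics/w1.png

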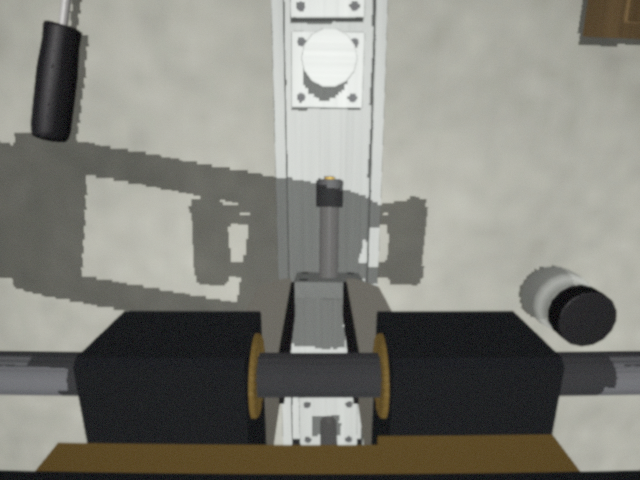

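The wrist view shows the post straight below, between u≈320 and 340 and v≈205 to 275, with its chuck at (328,192). The disc is at (328,58), clear of the gripper. Going down with a 20 mm opening.

move_arm(deltas=[-0.008,0.007,0.04,0,0,0,0.22,-0.008,0.007,0.09,0,0,0,0.22,-0.008,0.007,0.12,0,0,0,0.22,-0.008,0.007,0.135,0,0,0,0.22,-0.008,0.007,0.144,0,0,0,0.22,-0.008,0.007,0.144,0,0,0,0.22,-0.008,0.007,0.144,0,0,0,0.1,-0.008,0.007,0.144,0,0,0,0.0,-0.008,0.007,0.144,0,0,0,0.0,-0.008,0.007,0.144,0,0,0,0.0], squeeze=8)

```text
t: 4.05
tool_pos: [0.557, -0.0464, 0.0281]
orientation: [2.181, 2.259, 0.002]
force: [-1.2, 1.7, 6.3]
opening: 0.0134
gripper_force: 8.0
```

move_arm(deltas=[0,0,-0.02,0,0,0,0,0,0,-0.05,0,0,0,0,0,0,-0.08,0,0,0,0,0,0,-0.08,0,0,0,0,0,0,-0.08,0,0,0,0,0,0,-0.08,0,0,0,0])

```text
t: 4.8
tool_pos: [0.5547, -0.0462, 0.1051]
orientation: [-2.18, -2.259, 0.003]
force: [-0.1, -1.2, -2.5]
opening: 0.0137
gripper_force: 8.0
```

```bash
python3 - <<'E'
from h import *
s=robot.read_state();print(s["t"],s["opening"],s["gripper_force"],s["tool_pos"],s["force"])
im,d=robot.read_camera("scene");save(cv2.resize(im[150:400,180:480],None,fx=2.4,fy=2.4,interpolation=2),"s2.png")
E
```

```text
4.8 0.013741396917070261 7.999611049890518 [ 0.55474643 -0.04615341  0.10507872] [-0.12197219 -1.23030665 -2.46621622]
```

View pics/s2.png

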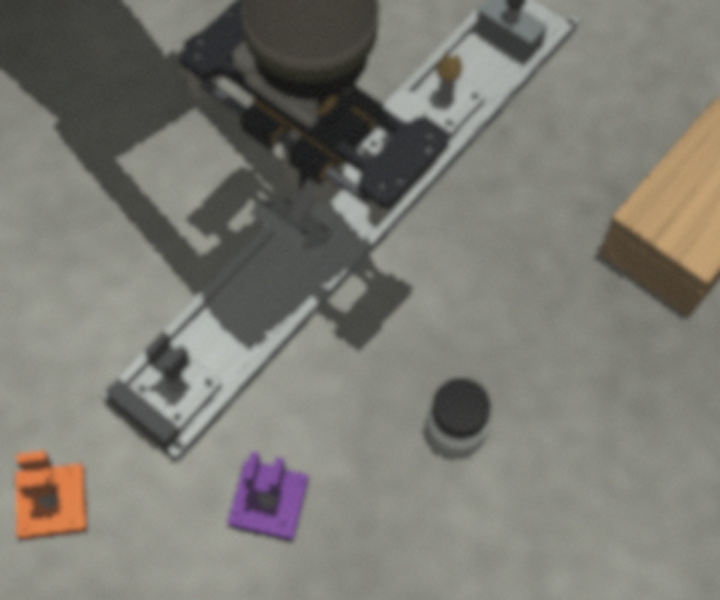

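The scene crop shows the post hanging below the fingers at (302,190), with the foot at (290,225). It has swung down at least partly, so I'll measure its tilt.

```bash
cat >> h.py <<'E'
def foot(cams=("scene",),lo=.03,hi=.14):
    s=robot.read_state();tp=s["tool_pos"]
    for c in cams:
        im,d,P=cloud(c,s)
        M=(d>0)&(P[...,2]>lo)&(P[...,2]<min(hi,tp[2]-.013))&(abs(P[...,0]-tp[0])<.035)&(abs(P[...,1]-tp[1])<.075)
        Q=P[M]; print(c,len(Q),np.percentile(Q,[2,50,98],axis=0).round(3).tolist())
        best=None;g=np.random.default_rng(0)
        for it in range(2):
            for _ in range(400):
                a=Q[g.choice(len(Q),3,False)];n=np.cross(a[1]-a[0],a[2]-a[0]);l=np.linalg.norm(n)
                if l<1e-5: continue
                n/=l;k=abs((Q-a[0])@n)<.002
                if best is None or k.sum()>best.sum(): best=k
            I=Q[best];ctr=I.mean(0);n=np.linalg.svd(I-ctr)[2][2];n*=np.sign(n[2])
            print(" plane",best.sum(),ctr.round(4),n.round(3),"ext",np.percentile(I,[2,98],axis=0).round(3).tolist())
            Q=Q[~best];best=None
            if len(Q)<30: break
E
python3 - <<'E'
from h import *
foot(("scene","wrist","top"))
E
```

```text
scene 283 [[0.531, -0.093, 0.061], [0.56, -0.069, 0.084], [0.58, -0.054, 0.092]]
 plane 164 [ 0.5574 -0.0674  0.0784] [-0.025  0.748  0.663] ext [[0.53, -0.08, 0.063], [0.58, -0.053, 0.092]]
 plane 61 [ 0.5584 -0.0804  0.0901] [-0.002  0.04   0.999] ext [[0.532, -0.094, 0.088], [0.58, -0.057, 0.092]]
wrist 870 [[0.548, -0.076, 0.061], [0.556, -0.072, 0.086], [0.564, -0.054, 0.092]]
 plane 611 [ 0.5559 -0.0725  0.0834] [-0.02   0.75   0.661] ext [[0.547, -0.076, 0.061], [0.565, -0.053, 0.088]]
 plane 222 [ 0.5552 -0.0665  0.0888] [-0.059 -0.608  0.792] ext [[0.549, -0.071, 0.084], [0.561, -0.061, 0.092]]
top 1 [[0.532, -0.093, 0.09], [0.532, -0.093, 0.09], [0.532, -0.093, 0.09]]Traceback (most recent call last):
  File "<stdin>", line 2, in <module>
  File "h.py", line 40, in foot
    a=Q[g.choice(len(Q),3,False)];n=np.cross(a[1]-a[0],a[2]-a[0]);l=np.linalg.norm(n)
        ~~~~~~~~^^^^^^^^^^^^^^^^
  File "numpy/random/_generator.pyx", line 920, in numpy.random._generator.Generator.choice
ValueError: Cannot take a larger sample than population when replace is False
```

Axis tilt is now about 49° from vertical (the foot-top plane normal is (0, 0.75, 0.66)) and it's held firmly. Turning the tool 0.85 rad about its closing axis finishes the righting. By my geometry the body stays clear of the fork.

move_arm(deltas=[0,0,0,0,0.17,0,0,0,0,0,0,0.34,0,0,0,0,0,0,0.51,0,0,0,0,0,0,0.68,0,0,0,0,0,0,0.85,0,0,0,0,0,0,0.85,0,0,0,0,0,0,0.85,0,0,0,0,0,0,0.85,0,0], squeeze=15)

```text
t: 6.0
tool_pos: [0.5569, -0.0459, 0.1085]
orientation: [-1.683, -1.749, -0.761]
force: [0.8, -0.8, -1.9]
opening: 0.0137
gripper_force: 15.0
```

```bash
python3 - <<'E'
from h import *
s=robot.read_state();print(s["t"],s["tool_pos"],s["q"].round(2),s["force"].round(1));print(Rn.from_rotvec(s["orientation"]).as_matrix().round(3).tolist())
foot(("scene","wrist"))
im,d=robot.read_camera("scene");save(cv2.resize(im[150:400,180:480],None,fx=2.4,fy=2.4,interpolation=2),"s3.png")
E
```

```text
6.0 [ 0.55691239 -0.04590263  0.10849034] [-0.59  0.49  1.52  0.66  1.69 -0.75] [ 0.8 -0.8 -1.9]
[[-0.027, 0.999, -0.026], [0.662, 0.037, 0.748], [0.749, 0.003, -0.663]]
scene 143 [[0.559, -0.059, 0.067], [0.572, -0.031, 0.075], [0.581, -0.018, 0.078]]
 plane 100 [ 0.5705 -0.0351  0.0753] [ 0.013 -0.003  1.   ] ext [[0.56, -0.059, 0.074], [0.58, -0.018, 0.077]]
 plane 23 [ 0.5736 -0.0289  0.0722] [ 0.112 -0.01   0.994] ext [[0.565, -0.052, 0.07], [0.581, -0.017, 0.073]]
wrist 1012 [[0.549, -0.053, 0.073], [0.557, -0.049, 0.076], [0.565, -0.041, 0.095]]
 plane 674 [ 0.5571 -0.0495  0.0813] [-0.027 -0.99   0.14 ] ext [[0.55, -0.053, 0.073], [0.565, -0.047, 0.095]]
 plane 242 [ 0.5574 -0.0465  0.0746] [-0.01   0.023  1.   ] ext [[0.549, -0.053, 0.073], [0.566, -0.019, 0.077]]
```

View pics/s3.png

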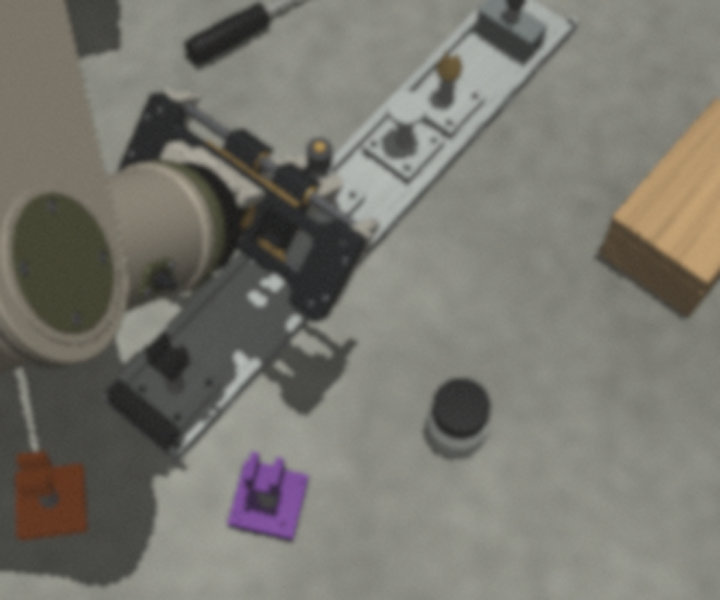

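The holder hangs upright with its foot top level at z = 0.075, so its underside is at 0.063. Before lowering I'll check how much room the wrist has over the fork.

```bash
python3 - <<'E'
from h import *
for c in ["top","scene"]:
    im,d,P=cloud(c);Q=P[(d>0)&(P[...,2]>.09)]
    for x in (.50,.53,.56,.59):
        for y in np.arange(-.26,-.08,.03):
            t=Q[(abs(Q[:,0]-x)<.015)&(abs(Q[:,1]-y)<.015)]
            if len(t): print(c,x,round(y,2),len(t),t[:,2].min().round(3),t[:,2].max().round(3))
print(delta([.5555,-.016,.0525],Rn.from_rotvec(robot.read_state()["orientation"]))[0])
E
```

```text
top 0.5 -0.26 583 0.457 0.482
top 0.5 -0.23 1816 0.43 0.488
top 0.5 -0.2 1595 0.407 0.466
top 0.5 -0.17 270 0.159 0.439
top 0.5 -0.14 315 0.146 0.197
top 0.5 -0.11 356 0.185 0.213
top 0.53 -0.26 1353 0.423 0.471
top 0.53 -0.23 1983 0.259 0.458
top 0.53 -0.2 1644 0.189 0.431
top 0.53 -0.17 904 0.185 0.281
top 0.53 -0.14 824 0.168 0.247
top 0.53 -0.11 607 0.146 0.211
top 0.56 -0.26 1260 0.387 0.45
top 0.56 -0.23 1672 0.307 0.422
top 0.56 -0.2 991 0.28 0.393
top 0.56 -0.17 916 0.239 0.287
top 0.56 -0.14 763 0.207 0.252
top 0.56 -0.11 561 0.152 0.211
top 0.59 -0.26 1140 0.307 0.414
top 0.59 -0.23 929 0.28 0.385
top 0.59 -0.2 552 0.252 0.31
top 0.59 -0.17 479 0.217 0.283
top 0.59 -0.14 274 0.147 0.247
top 0.59 -0.11 385 0.187 0.207
scene 0.5 -0.26 492 0.457 0.485
scene 0.5 -0.23 820 0.431 0.489
scene 0.5 -0.2 685 0.408 0.467
scene 0.5 -0.17 116 0.414 0.439
scene 0.5 -0.14 62 0.178 0.199
scene 0.5 -0.11 209 0.184 0.212
scene 0.53 -0.26 825 0.422 0.471
scene 0.53 -0.23 747 0.391 0.458
scene 0.53 -0.2 359 0.266 0.43
scene 0.53 -0.17 39 0.233 0.278
scene 0.53 -0.14 128 0.205 0.247
scene 0.53 -0.11 221 0.184 0.207
scene 0.56 -0.26 804 0.385 0.449
scene 0.56 -0.23 628 0.309 0.422
scene 0.56 -0.2 268 0.282 0.391
scene 0.56 -0.17 208 0.242 0.285
scene 0.56 -0.14 247 0.146 0.253
scene 0.56 -0.11 233 0.167 0.21
scene 0.59 -0.26 758 0.258 0.412
scene 0.59 -0.23 672 0.224 0.385
scene 0.59 -0.2 626 0.221 0.307
scene 0.59 -0.17 375 0.205 0.28
scene 0.59 -0.14 321 0.144 0.249
scene 0.59 -0.11 408 0.141 0.208
[-0.0217  0.0001  0.0591]
```

There's enough room: the robot's upper surface is ≥0.28 above the fork. I'll shift 30 mm in +y for margin, then lower.

move_arm(deltas=[0.01,0,0.011,0,0,0,0,0.02,-0.001,0.0225,0,0,0,0,0.005,-0.001,0.036,0,0,0,0,-0.01,-0.001,0.0495,0,0,0,0,-0.018,-0.001,0.0565,0,0,0,0,-0.0217,-0.001,0.0595,0,0,0,0,-0.0217,-0.001,0.0595,0,0,0,0,-0.0217,-0.001,0.0595,0,0,0,0])

```text
t: 7.25
tool_pos: [0.5543, -0.0164, 0.0513]
orientation: [-1.683, -1.743, -0.762]
force: [0.3, 0.5, -2.7]
opening: 0.014
gripper_force: 15.0
```

```bash
python3 - <<'E'
from h import *
s=robot.read_state();print(s["t"],s["tool_pos"],s["force"].round(1))
foot(("scene","wrist"),lo=.009,hi=.04)
E
```

```text
7.25 [ 0.55431493 -0.01641471  0.051311  ] [ 0.3  0.5 -2.7]
scene 454 [[0.52, -0.046, 0.009], [0.566, 0.042, 0.017], [0.589, 0.058, 0.022]]
 plane 271 [0.5628 0.0278 0.0178] [-0.006  0.007  1.   ] ext [[0.521, -0.028, 0.016], [0.589, 0.057, 0.02]]
 plane 75 [0.5626 0.0284 0.0145] [-0.023  0.016  1.   ] ext [[0.521, -0.025, 0.011], [0.588, 0.057, 0.016]]
wrist 4981 [[0.52, -0.023, 0.01], [0.555, 0.041, 0.017], [0.589, 0.058, 0.035]]
 plane 3964 [0.5549 0.0309 0.017 ] [-0.002  0.003  1.   ] ext [[0.52, -0.023, 0.015], [0.589, 0.058, 0.018]]
 plane 395 [0.5511 0.0356 0.0127] [-0.01   0.025  1.   ] ext [[0.521, 0.001, 0.01], [0.585, 0.056, 0.015]]
```

move_arm(deltas=[-0.0008,0,0.0007,0,0,0,0,-0.0015,0,0.0013,0,0,0,0,-0.0015,0,0.0013,0,0,0,0])

```text
t: 7.72
tool_pos: [0.5543, -0.0164, 0.0511]
orientation: [-1.681, -1.744, -0.763]
force: [-4.3, -3.5, 10.2]
opening: 0.0134
gripper_force: 15.0
```

move_arm(deltas=[0,0,0,0,0,0,0.2,0,0,0,0,0,0,0.4,0,0,0,0,0,0,0.4,0,0,0,0,0,0,0.4])

```text
t: 8.22
tool_pos: [0.5539, -0.0159, 0.0492]
orientation: [-1.682, -1.743, -0.761]
force: [-0.3, -1.6, -0.8]
opening: 0.0365
gripper_force: 0.0
```

```bash
python3 - <<'E'
from h import *
s=robot.read_state();print(s["t"],s["tool_pos"],s["force"].round(1),s["opening"])
im,d,P=cloud("wrist",s);save(im,"w4.png")
Q=P[(d>0)&(P[...,2]>.03)&(P[...,2]<.1)&(abs(P[...,0]-.554)<.015)&(abs(P[...,1]+.014)<.03)]
for a in np.arange(.03,.1,.01):
    t=Q[(Q[:,2]>a)&(Q[:,2]<a+.01)]
    if len(t)>5: print(round(a,2),len(t),np.percentile(t,[2,50,98],axis=0)[:,:2].round(4).tolist())
E
```

```text
8.225 [ 0.55386519 -0.01590197  0.04921371] [-0.3 -1.6 -0.8] 0.03646876127586713
0.03 270 [[0.5478, -0.0201], [0.5544, -0.0188], [0.5607, -0.0148]]
0.04 313 [[0.5478, -0.02], [0.5543, -0.0188], [0.5607, -0.0149]]
0.05 361 [[0.5478, -0.0199], [0.5547, -0.0188], [0.5607, -0.0147]]
0.06 118 [[0.5487, -0.0219], [0.5541, -0.0193], [0.5591, -0.0171]]
0.07 682 [[0.545, -0.0228], [0.5544, -0.0214], [0.5634, -0.0142]]
0.08 2546 [[0.5453, -0.0226], [0.5543, -0.0168], [0.5631, -0.0044]]
0.09 497 [[0.5483, -0.019], [0.5541, -0.0131], [0.5602, -0.0081]]
```

View pics/w4.png

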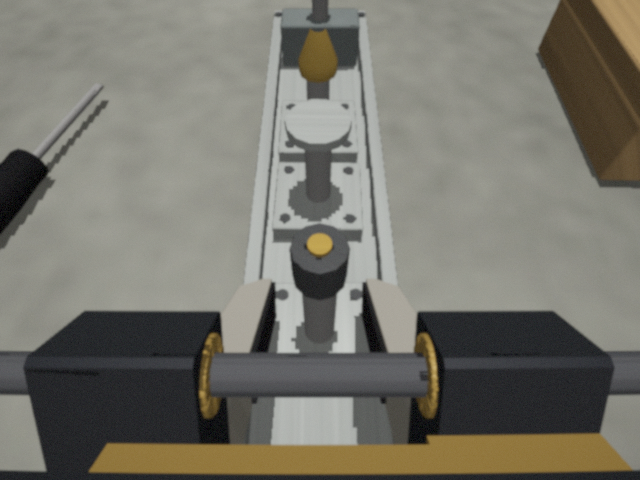

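The holder stands centred at about (0.554, −0.012). The post is vertical at x 0.554 at all heights, the chuck is at (320,255), and the open fingers are clear on both sides. Retracting along the tool axis, then up and back to vertical.

move_arm(deltas=[0,0,-0.02,0,0,0,0.4,0,0,-0.06,0,0,0,0.4,0,0,-0.12,0,0,0,0.4,0.03,0,-0.15,0,-0.17,0,0,0.075,0,-0.186,0,-0.34,0,0,0.075,0,-0.186,0,-0.51,0,0,0.075,0,-0.186,0,-0.68,0,0,0.075,0,-0.186,0,-0.85,0,0,0.075,0,-0.186,0,-0.85,0,0,0.075,0,-0.186,0,-0.85,0,0], squeeze=20)

```text
t: 9.52
tool_pos: [0.5571, -0.1065, 0.2289]
orientation: [-2.181, -2.259, -0.003]
force: [0.4, 0.1, 0.5]
opening: 0.0005
gripper_force: 0.0
```

```bash
python3 - <<'E'
from h import *
s=robot.read_state();print(s["t"],s["tool_pos"],s["q"].round(2),s["opening"])
print(delta([.5435,.27,.2],down(YAW)[0]))
im,d,P=cloud("top")
Q=P[(d>0)&(P[...,2]>.055)&(P[...,2]<.11)&(abs(P[...,0]-.552)<.04)]
for y in np.arange(-.25,.26,.01):
    t=Q[abs(Q[:,1]-y)<.005]
    if len(t)>5: print(round(y,2),len(t),np.median(t,0).round(3))
E
```

```text
9.525 [ 0.557067   -0.10645037  0.22886665] [-0.28  0.04  1.58  0.    1.52 -0.32] 0.00047484538953208356
(array([ 3.766e-01, -3.000e-04,  2.980e-02]), array([-0.0001, -0.0025, -0.0003]))
-0.22 80 [ 0.558 -0.22   0.069]
-0.21 87 [ 0.558 -0.21   0.068]
-0.2 43 [ 0.554 -0.204  0.069]
-0.01 33 [ 0.555 -0.007  0.09 ]
0.0 17 [ 0.552 -0.004  0.089]
0.06 97 [0.548 0.061 0.071]
0.07 144 [0.548 0.07  0.072]
0.08 109 [0.548 0.079 0.072]
0.09 13 [0.55  0.086 0.071]
0.12 62 [0.546 0.123 0.07 ]
0.13 75 [0.542 0.13  0.074]
0.14 17 [0.545 0.137 0.07 ]
0.21 6 [0.545 0.215 0.064]
0.22 69 [0.544 0.22  0.067]
0.23 22 [0.545 0.227 0.068]
```

All four stand. Moving behind the follower.

move_arm(deltas=[0.377,0,0,0,0,0,0,0.377,0,0,0,0,0,0,0.377,0,0,0,0,0,0,0.377,0,0,0,0,0,0,0.377,0,0,0,0,0,0,0.377,0,0,0,0,0,0,0.377,0,0,0,0,0,0,0.377,0,0.05,0,0,0,0,0.377,0,0.11,0,0,0,0,0.377,0,0.16,0,0,0,0,0.377,0,0.191,0,0,0,0,0.377,0,0.191,0,0,0,0])

```text
t: 11.08
tool_pos: [0.5417, 0.2673, 0.0336]
orientation: [-2.183, -2.254, 0.011]
force: [-0.4, -0.0, 0.7]
opening: 0.0006
gripper_force: 0.0
```

```bash
python3 - <<'E'
from h import *
s=robot.read_state();print(s["t"],s["tool_pos"],s["q"].round(2),s["force"].round(1))
print(delta([.553-.0355*.0,0,.038],down(YAW)[0]))
E
```

```text
11.075 [0.54172852 0.2673369  0.0335939 ] [0.37 0.32 1.64 0.   1.19 0.34] [-0.4 -0.   0.7]
(array([-0.2676,  0.0026, -0.0039]), array([-0.0078,  0.0021, -0.0032]))
```

move_arm(deltas=[-0.01,0.0,-0.004,0,0,0,0,-0.022,0,-0.004,0,0,0,0,-0.034,0,-0.004,0,0,0,0,-0.046,0,-0.004,0,0,0,0,-0.058,0,-0.004,0,0,0,0,-0.07,0,-0.004,0,0,0,0,-0.082,0,-0.004,0,0,0,0,-0.094,0,-0.004,0,0,0,0,-0.106,0,-0.004,0,0,0,0,-0.118,0,-0.004,0,0,0,0,-0.13,0,-0.004,0,0,0,0,-0.142,0,-0.004,0,0,0,0])

```text
t: 12.58
tool_pos: [0.5487, 0.1283, 0.0414]
orientation: [-2.181, -2.26, -0.001]
force: [0.3, 5.8, -0.1]
opening: 0.0004
gripper_force: 2.9
```

```bash
python3 - <<'E'
from h import *
s=robot.read_state();print(s["t"],s["tool_pos"],s["force"].round(1),s["wrist_torque"].round(2))
im,d=robot.read_camera("scene");save(cv2.resize(im[130:380,180:480],None,fx=2.4,fy=2.4,interpolation=2),"s5.png")
E
```

```text
12.575 [0.54872059 0.12825947 0.04140964] [ 0.3  5.8 -0.1] [ 0.96 -0.02  0.08]
```

View pics/s5.png

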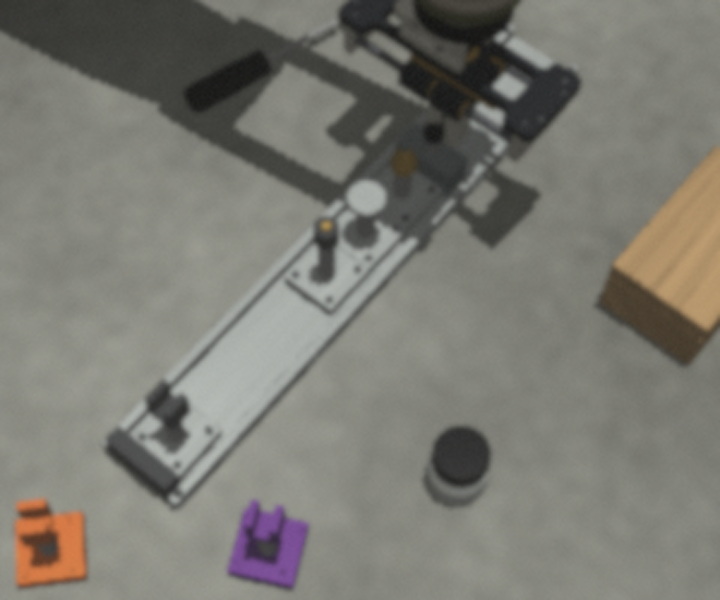

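The crop shows the fallen holder (325,250), disc (365,205) and cone (403,165) closed up and upright, with the follower behind them at (440,155) and the fork by the stop. The push force is about 6 N, so I'll keep going.

move_arm(deltas=[-0.011,0,0.002,0,0,0,0,-0.022,0,0.002,0,0,0,0,-0.033,0,0.002,0,0,0,0,-0.044,0,0.002,0,0,0,0,-0.055,0,0.002,0,0,0,0,-0.066,0,0.002,0,0,0,0,-0.077,0,0.002,0,0,0,0,-0.087,0,0.002,0,0,0,0,-0.096,0,0.002,0,0,0,0,-0.104,0,0.002,0,0,0,0,-0.112,0,0.002,0,0,0,0,-0.118,0,0.002,0,0,0,0])

```text
t: 14.12
tool_pos: [0.5534, 0.0112, 0.0401]
orientation: [-2.181, -2.26, -0.002]
force: [0.2, 8.5, 5.0]
opening: 0.0004
gripper_force: 4.1
```

move_arm(deltas=[-0.002,0,0,0,0,0,0,-0.004,0,0,0,0,0,0,-0.006,0,0,0,0,0,0,-0.008,0,0,0,0,0,0])

```text
t: 14.62
tool_pos: [0.5537, 0.0035, 0.0401]
orientation: [-2.181, -2.261, -0.002]
force: [0.0, 7.9, 4.9]
opening: 0.0006
gripper_force: 4.0
```

move_arm(deltas=[-0.002,0,0,0,0,0,0,-0.004,0,0,0,0,0,0,-0.006,0,0,0,0,0,0,-0.007,0,0,0,0,0,0])

```text
t: 15.12
tool_pos: [0.5539, -0.0036, 0.0401]
orientation: [-2.181, -2.26, -0.002]
force: [-0.4, 7.9, 5.3]
opening: 0.0003
gripper_force: 4.0
```

move_arm(deltas=[-0.0015,0,0,0,0,0,0,-0.003,0,0,0,0,0,0,-0.004,0,0,0,0,0,0])

```text
t: 15.5
tool_pos: [0.554, -0.0061, 0.0402]
orientation: [-2.18, -2.259, -0.005]
force: [-0.7, 17.0, 7.3]
opening: 0.0004
gripper_force: 8.5
```

```bash
python3 - <<'E'
from h import *
s=robot.read_state();print(s["t"],s["tool_pos"],s["force"].round(1),s["wrist_torque"].round(2))
im,d,P=cloud("scene");save(cv2.resize(im[180:380,200:440],None,fx=3,fy=3,interpolation=2),"s6.png")
E
```

```text
15.5 [ 0.55402234 -0.00611302  0.0401605 ] [-0.7 17.   7.3] [2.91 0.13 0.03]
```

View pics/s6.png

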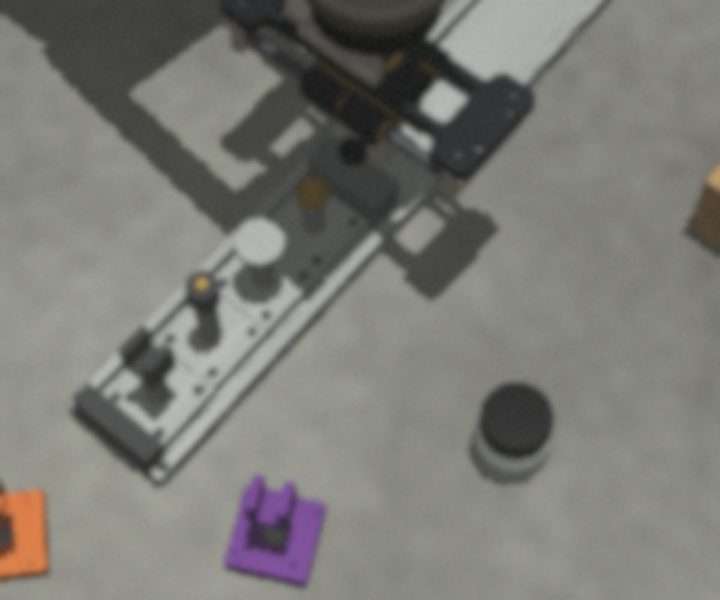

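The row looks closed, from the fork at (150,370) to the follower at (355,180), and the force has jumped to 17 N. One more small press will confirm it has stalled, then I'll back off.

move_arm(deltas=[-0.001,0,0,0,0,0,0,-0.0015,0,0,0,0,0,0,-0.0015,0,0,0,0,0,0])

```text
t: 15.92
tool_pos: [0.554, -0.0062, 0.0402]
orientation: [-2.179, -2.259, -0.007]
force: [-0.1, 20.2, 7.6]
opening: 0.0006
gripper_force: 10.4
```

move_arm(deltas=[0.006,0,0,0,0,0,0,0.02,0,0,0,0,0,0,0.05,0,0,0,0,0,0,0.08,0,0,0,0,0,0,0.08,0,-0.06,0,0,0,0,0.12,0,-0.12,0,0,0,0,0.15,0,-0.16,0,0,0,0,0.15,0,-0.16,0,0,0,0,0.15,0,-0.16,0,0,0,0])

```text
t: 17.05
tool_pos: [0.548, 0.14, 0.1987]
orientation: [-2.181, -2.261, 0.002]
force: [-0.1, 0.3, -1.1]
opening: 0.0002
gripper_force: 0.0
```

```bash
python3 - <<'E'
from h import *
s=robot.read_state();print(s["t"],s["tool_pos"],s["force"].round(1))
for c in ("top","scene"):
    im,d,P=cloud(c);Z=P[...,2];m=(d>0)&(abs(P[...,0]-.556)<.033)
    F=P[m&(Z>.033)&(Z<.045)&(P[...,1]>-.07)&(P[...,1]<.02)];print(c,"follower top y",np.percentile(F[:,1],[3,97]).round(4))
    F=P[m&(Z>.027)&(Z<.04)&(P[...,1]<-.22)];print(" stop",np.percentile(F[:,1],[3,97]).round(4))
    for z0,n in ((.05,"all"),):
        Q=P[m&(Z>z0)]
        for y in np.arange(-.25,.0,.01):
            t=Q[abs(Q[:,1]-y)<.005]
            if len(t)>5 and c=="top": print("  ",round(y,2),len(t),np.median(t,0).round(3))
E
```

```text
17.05 [0.54796321 0.14001819 0.19865018] [-0.1  0.3 -1.1]
top follower top y [-0.0398 -0.0152]
 stop [-0.3314 -0.2402]
   -0.22 114 [ 0.563 -0.22   0.08 ]
   -0.21 145 [ 0.559 -0.209  0.077]
   -0.2 25 [ 0.568 -0.205  0.071]
   -0.17 65 [ 0.557 -0.169  0.089]
   -0.16 105 [ 0.556 -0.16   0.089]
   -0.13 48 [ 0.556 -0.127  0.072]
   -0.12 130 [ 0.556 -0.12   0.071]
   -0.11 128 [ 0.555 -0.11   0.071]
   -0.1 45 [ 0.555 -0.103  0.072]
   -0.07 80 [ 0.552 -0.069  0.071]
   -0.06 82 [ 0.551 -0.06   0.072]
   -0.03 74 [ 0.553 -0.03   0.067]
   -0.02 38 [ 0.553 -0.023  0.067]
scene follower top y [-0.0442 -0.0171]
 stop [-0.3392 -0.2239]
```

The tops are 50 mm apart and the follower face is 200 mm from the stop. The push stalled at 20 N and the robot is now clear. Handing in.

```bash
python3 -c "
from plant import robot
print(robot.close_job())"
```

```text
the job is handed in; nothing more can be done
None
```

The fallen holder is upright, all four holders are closed up against the end stop with the follower pressed behind them, and the job is handed in at about 17 s; the hand-in returned no verdict.

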